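# Ease the test kiln's falling lid shut

### The arm

A 7-joint arm with a two-finger parallel gripper is mounted at the origin on the work surface. World frame = base frame: x ahead of the robot, y to its left, z up, the work surface at z = 0. Lengths are in m, angles in rad, forces in N, time in s.
With the tool pointing down it reaches from about 0.425 to 0.925 m from the base axis. Payload 6.8 kg.
Tool frame: the origin (TCP) lies at the centre of the arm's flange, where the gripper is bolted on; the fingertips stand 173 mm ahead of it and the grasp point (between the pads) lies 155 mm ahead of it (r.hold_point_z is the distance from the TCP to the grasp point, in m); z points along the fingers, x is the direction in which the jaws open and shut, and the axes are right-handed (so a half turn about z gives the same grasp; the last joint's range is limited). The gripper opens to 85 mm and grips with 20 to 120 N. Pads are 22 mm wide; open, the fingers measure 114 mm over their backs; the gripper's body (76 mm by 85 mm) begins 54 mm behind the grasp point. The pads swing forward as they close: fully open they stand 13 mm farther back than shut.
Start: joints at [-1.237, 0.477, 0.022, 1.555, -0.011, 1.109, -0.083], TCP at [0.289, 0.61, 0.405] pointing down, gripper open.
Joint ranges: [-2.96, 2.96], [-0.34, 2.1], [-1.41, 1.46], [0.24, 2.44], [-1.37, 4.51], [0.17, 1.92], [-2.96, 2.96]. Speed limits (rad/s): [2.39, 2.39, 3.14, 3.14, 3.14, 3.14, 3.14].

### API

Orientations are given as a rotation vector (axis times angle).
In Python, from bench import r gives the robot as it stands.
- The arm moves only by the tool apply_moves, never from a script. Its arguments are lists of equal length, an entry for each row: "dp": the shift along the tool's x, y, z scaled (see below), a list of three; "twist": the turn, a rotation vector about the tool's x, y, z scaled (see below), a list of three; "jaw": the closure in counts, from 0 (fully open) to 255 (shut). In form: {"dp": [[x, y, z], ...], "twist": [[rx, ry, rz], ...], "jaw": [jaw, ...]}. A call has 1 to 20 rows; each row shifts and turns the pose as measured when the row begins, along the tool's axes as they then stand; what a row does not reach is not made up. The controller multiplies each number of a shift by 12 cm and each number of a turn by 120 degrees. A row lasts 1/10 s, in which the tool goes at most 50 mm and 8.59 degrees, less where a joint would pass 70% of its speed; a pose out of reach is approached as far as the arm can. A call with a number of a shift or a turn outside -1 to 1 is refused whole. A call with a gripper value outside its range is refused whole. The fingers move at their own pace and stop on an object; "grip_force" is the grip in N (left out, the last holds). Time passes only in rows, so rows that do not move let the fingers close. It gives the time, the measured TCP pose, the force and the opening at its end, in the units of the state.
- r.get_obs(): the state, without advancing time (a new reading comes with each control period).
- r.grab_frame(name): name is "side" or "top" or "wrist"; returns a dict with "color" (480x640x3 uint8, red, green, blue), "z_map" (480x640 float32, m along the optical axis (not along the pixel's ray), 0 where there is no reading), "intrinsics" (3x3 intrinsics, pixels), "dist_coeffs" ([k1, k2, p1, p2, k3] as OpenCV has them; the pictures are not rectified), "R" (3x3) and "t" (3): a world point X has camera coordinates R X + t; the wrist camera has in their place "hand_eye" (4x4, takes a point from camera to tool coordinates, whose origin is the TCP and whose axes are the tool frame's). Camera axes: x right, y down, z forward; pixel columns grow to the right and rows downward; lengths in m; the calibration is good to about 2 mm. A picture is of the moment at which its call begins: read the wrist's pose just before it.
- r.hand_in(): hands the job in, once; it reports no verdict.
The state is a dict: "clock": time; "joints": joint angles; "qvel": joint speeds; "tau": joint torques, N m; "tcp_pos": TCP position; "orientation": TCP orientation; "contact_force": force on the tool from outside, world axes, zero at the start; "moment": the same for the moment, N m; "grip_width": finger opening in m.
Only numpy, scipy, OpenCV 4.12 (cv2) and the standard library are available. Lean on these libraries where they do the work, as an engineer would, in place of code of your own. Each camera call takes 0.05 s, during which the arm holds its last target.

### The job

The small test kiln is loaded and its lid stands open, leaning back on its stops. Without gripping anything, tip the lid forward by its black handle bar until it begins to fall, catch the bar on your fingers from beneath, and lower it gently until the lid is fully shut, never letting it drop; then take the hand away. Leave the ware in the kiln and everything else on the bench as it stands.

Things in the scene. Friction and masses are not known exactly. Their poses are not given: they have to be found in the camera images.
- kiln: top-loading test kiln, fixed: cream firebrick in a steel jacket, 176 mm deep (its x) x 200 wide (y), rim 122 above the bench. Origin: centre of its underside, on the bench; x runs from front (handle side) to rear (hinge side), z up. Grey control box, 105 mm high, on its +y side out to y = +162. Two stop arms behind it, to x = +156, 170 mm high. The space under the handle is free
- lid (a joint): angle of the kiln lid, rad: 0 shut flat on the rim, growing as it opens, 1.57 upright, 1.8 leaning back on its stops, its rest at the start. A slab 176 mm hinge to front edge x 200 wide x 33 thick, 0.7 kg with handle. It balances near 1.41 rad: above that it falls back, below it falls shut. Leaving the stops takes 1 to 1.5 N at the handle; nearly shut it weighs 2.7 to 3.7 N there
- lid_hinge (a point): middle of the lid's hinge axis, which runs along the kiln's y at its rear rim: 92 mm behind the kiln's origin (+x), 122 mm above the bench. The hinge is damped: the lid sets off slowly (let go at 1.33 rad it is near 1.0 rad 1 to 1.5 s later) but, if not caught, slams shut at 1.3 to 1.8 rad/s, 2 to 2.5 s after release
- handle: lid handle: black bar, 12 mm thick, 120 long, on two posts 48 mm either side of its middle; 32 mm gap to the lid's front edge. Origin: middle of the bar; y along it, x towards the hinge in the lid's plane, z out of the lid's top. With the lid at q the bar's axis is 218 cos q - 16 sin q mm before the hinge (kiln -x) and 218 sin q + 16 cos q above it; shut: 38 mm before the front face, 138 high
- test_bowl: small blue glazed test bowl, 48 mm wide, 26 mm high, standing inside the kiln. Not to be touched. Origin: centre of its foot
- test_cup: small white glazed test cup, 36 mm wide, 34 mm high, standing inside the kiln. Not to be touched. Origin: centre of its foot
- glaze_jar: amber glass jar of glaze, 60 mm wide, 85 mm high, standing near the kiln. Bystander. Origin: centre of its underside
- slip_jar: white jar of slip with a blue cap, 54 mm wide, 75 mm high, standing near the kiln. Bystander. Origin: centre of its underside
- mug: bisque-fired mug, 76 mm wide without its handle, 78 mm high, standing near the kiln. Bystander. Origin: centre of its underside
- kiln_post: cream six-sided kiln post, 34 mm wide, 50 mm high, standing in front of the kiln. Bystander. Origin: centre of its underside
- brush: brush 170 mm long lying in front of the kiln. Bystander. Origin: on the bench under its middle; x along it

How it is judged:
By the outcome, as a careful person would: the job done as asked, in the order asked, and still so for the second after the job is handed in, with the robot touching nothing.
It also fails if it takes over 50 s, if anything falls off the work surface, if the arm or the gripper's body presses on something with over 40 N, if the wrist force passes 120 N, or if a joint passes its speed limit or range.

## Working session

There is one attempt and no reset: what is moved stays moved. The work goes in short steps, Python scripts to look and compute and a tool call to move; the robot and the scene stay as the last step left them, time stands still between calls to the robot, and variables do not carry over. Pictures are saved under pics/ and viewed, and the job is handed in when it is done.

Besides the shell and the picture viewer there is one more tool, called after "Call:" as name(argument=value, ...) on one line, values as JSON. apply_moves: Moves the arm, as the interface text tells. Shifts and turns lie within -1 to 1; 1 stands for 12 cm of shift or 120 degrees of turn. Its arguments: {"type":"object","properties":{"dp":{"type":"array"},"twist":{"type":"array"},"jaw":{"type":"array"},"grip_force":{"type":"number"}},"required":["dp","twist","jaw"]}

```bash
ls; mkdir -p pics
python3 - <<'E'
from bench import r
import cv2,numpy as np
print(r.get_obs(), r.hold_point_z)
for n in ("side","top","wrist"):
    f=r.grab_frame(n); cv2.imwrite(f"pics/{n}0.png",f["color"][:,:,::-1]); np.savez(f"{n}0.npz",**f)
    print(n,{k:v for k,v in f.items() if k not in("color","z_map")})
E
```

```text
pics
{'clock': 0.0, 'joints': array([-1.2370889 ,  0.47778786,  0.02232719,  1.55644358, -0.01151555,
        1.10931426, -0.08310922]), 'qvel': array([-0.00179189,  0.00177399,  0.00022096, -0.00027338,  0.0007268 ,
        0.00051592,  0.0004387 ]), 'tau': array([ 3.31811361e-05, -5.96457195e+01,  1.60807963e+00, -2.81191170e+01,
        1.25291423e-02,  9.36638389e-03,  4.15559043e-06]), 'tcp_pos': array([0.28847797, 0.60994329, 0.40373672]), 'orientation': array([ 2.65328261e+00,  1.68016472e+00, -2.31934630e-03]), 'contact_force': array([-0.29603706, -0.01121031,  0.35278198]), 'moment': array([ 0.01019317, -0.00458603, -0.00952828]), 'grip_width': 0.08530203667345296} 0.1547
side {'intrinsics': array([[518.99962697,   0.        , 326.21543085],
       [  0.        , 518.99962697, 232.13424205],
       [  0.        ,   0.        ,   1.        ]]), 'dist_coeffs': array([0.02511237, 0.        , 0.        , 0.        , 0.        ]), 'R': array([[ 0.61557017, -0.78808049,  0.0015818 ],
       [-0.52030081, -0.40791318, -0.75026256],
       [ 0.59191252,  0.46101624, -0.66113811]]), 
[... 466 characters left out ...]
619979e-03, -9.90646792e-01]]), 't': array([0.08967219, 0.55507551, 0.95491607])}
wrist {'intrinsics': array([[411.29837789,   0.        , 324.94677221],
       [  0.        , 411.29837789, 237.71806499],
       [  0.        ,   0.        ,   1.        ]]), 'dist_coeffs': array([-0.08922084,  0.        ,  0.        ,  0.        ,  0.        ]), 'hand_eye': array([[ 9.99997960e-01, -2.01627682e-03, -1.21833574e-04,
         7.00008240e-04],
       [ 1.96257676e-03,  9.55550095e-01,  2.94822257e-01,
        -7.65229813e-02],
       [-4.78025199e-04, -2.94821895e-01,  9.55552103e-01,
         2.97659740e-02],
       [ 0.00000000e+00,  0.00000000e+00,  0.00000000e+00,
         1.00000000e+00]])}
```

View pics/side0.png

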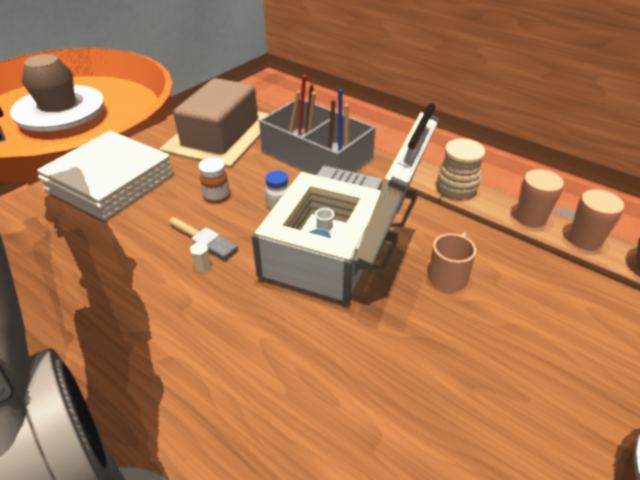

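View pics/top0.png

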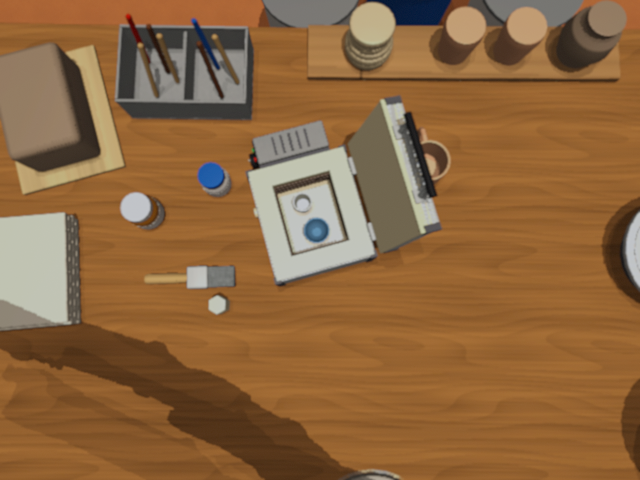

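View pics/wrist0.png

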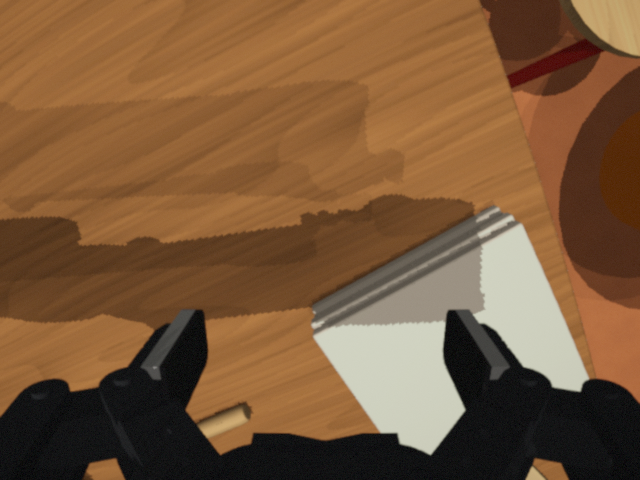

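```bash
cat > h.py <<'E'
import numpy as np,cv2
def load(n): return dict(np.load(n))
def pts(f):
    K=f["intrinsics"];v,u=np.mgrid[0:480,0:640]
    p=cv2.undistortPoints(np.stack([u,v],-1).reshape(-1,1,2).astype(np.float32),K,f["dist_coeffs"]).reshape(480,640,2)
    z=f["z_map"]; c=np.dstack([p[...,0]*z,p[...,1]*z,z])
    return (c-f["t"])@f["R"]
def proj(f,X):
    rv=cv2.Rodrigues(f["R"])[0]
    return cv2.projectPoints(np.array(X,float).reshape(-1,1,3),rv,f["t"],f["intrinsics"],f["dist_coeffs"])[0].reshape(-1,2)
E
python3 - <<'E'
from h import *
f=load("top0.npz");P=pts(f);C=f["color"].astype(int)
z=P[...,2]
m=(f["z_map"]>0)&(abs(z-0.122)<0.006)&(C.min(2)>150)
m[:, :230]=0;m[:, 390:]=0;m[:140]=0;m[300:]=0
n,l,s,c=cv2.connectedComponentsWithStats(m.astype(np.uint8)); k=1+np.argmax(s[1:,4]);print(s[k],c[k])
m=l==k
q=P[m];print(np.median(q[:,2]))
# rays on z=.122
rect=cv2.minAreaRect((q[:,:2]*1000).astype(np.float32));print(rect,cv2.boxPoints(rect))
h=(f["z_map"]>0)&(C.max(2)<60)&(z>0.2);h[:, :380]=0;h[:, 460:]=0;h[:80]=0;h[240:]=0
n,l,s,c=cv2.connectedComponentsWithStats(h.astype(np.uint8));k=1+np.argmax(s[1:,4]);print(s[k])
hh=P[l==k];print(hh.mean(0),np.percentile(hh,[2,50,98],axis=0))
rect=cv2.minAreaRect((hh[:,:2]*1000).astype(np.float32));print(rect)
E
```

```text
[ 249  147  126  134 6871] [310.3072333  214.78300102]
0.12255329589314269
((577.4950561523438, 112.59678649902344), (199.0590362548828, 182.51602172851562), 16.54522132873535) [[456.09882  171.73308 ]
 [508.07428   -3.225935]
 [698.8913    53.460495]
 [646.91583  228.41951 ]]
[405 113  31  84 646]
[ 0.61909719 -0.03388573  0.33634447] [[ 0.56590969 -0.05121238  0.33220852]
 [ 0.62020252 -0.03415724  0.33652678]
 [ 0.67414775 -0.01635023  0.33924662]]
((620.4480590820312, -34.39214324951172), (118.56526947021484, 11.959815979003906), 16.08682632446289)
```

Call:
apply_moves(dp=[[0,0,-0.28],[0,0,-0.28],[0,0,-0.28],[0,0,-0.28],[0,0,-0.28]], twist=[[0,0,-0.07],[0,0,-0.07],[0,0,-0.07],[0,0,-0.07],[0,0,-0.07]], jaw=[90,90,90,90,90])

```text
clock: 0.65
tcp_pos: [0.2879, 0.61, 0.5683]
orientation: [1.849, 2.533, -0.029]
contact_force: [-0.1, 0.8, 0.3]
grip_width: 0.0551
```

Call:
apply_moves(dp=[[-0.38,0.08,0],[-0.38,0.08,0],[-0.38,0.08,0],[-0.38,0.08,0],[-0.38,0.08,0],[-0.38,0.08,0],[-0.38,0.08,0],[-0.38,0.08,0],[-0.38,0.08,0],[-0.38,0.08,0],[-0.38,0.08,0],[-0.38,0.08,0],[-0.38,0.08,0]], twist=[[0,0,0.01],[0,0,0],[0,0,0],[0,0,0],[0,0,0],[0,0,0],[0,0,0],[0,0,0],[0,0,0],[0,0,0],[0,0,0],[0,0,0],[0,0,0]], jaw=[90,90,90,90,90,90,90,90,90,90,90,90,90])

```text
clock: 1.95
tcp_pos: [0.5868, 0.0662, 0.5745]
orientation: [-1.853, -2.535, 0.016]
contact_force: [0.6, 0.5, -0.0]
grip_width: 0.0552
```

```bash
cat >> h.py <<'E'
H=np.array([.602,.028,.122]); KX=np.array([.281,-.960,0]);KY=np.array([.960,.281,0]);KZ=np.array([0,0,1.])
def state(r):
    from scipy.spatial.transform import Rotation as Ro
    o=r.get_obs();R=Ro.from_rotvec(o["orientation"]).as_matrix();p=o["tcp_pos"]
    M=np.stack([KX,KY,KZ])
    k=M@(p-H); A=M@R  # columns tool axes in kiln
    g=k+A[:,2]*.155
    print("t",round(o["clock"],2),"tcp_k(mm)",np.round(k*1e3,1),"tip155_k",np.round(g*1e3,1),"tilt",np.round(np.degrees(np.arctan2(A[0,2],-A[2,2])),1),"sidetilt z_y",np.round(A[1,2],3),"x_y",np.round(A[1,0],3))
    print("F_k",np.round(M@o["contact_force"],2),"w",round(o["grip_width"],4),"j",np.round(o["joints"],2))
    return o,R,M
E
python3 - <<'E'
from h import *
from bench import r
o,R,M=state(r)
f=r.grab_frame("wrist");cv2.imwrite("pics/w1.png",f["color"][:,:,::-1])
T=f["hand_eye"];c=f["color"].astype(int)
f["R"]=(R@T[:3,:3]).T; f["t"]=-f["R"]@(R@T[:3,3]+o["tcp_pos"])
np.savez("w1.npz",**f)
print("bar proj",proj(f,[H+.065*KX+y*KY+.215*KZ for y in(-.06,0,.06)]))
E
```

```text
t 1.95 tcp_k(mm) [-40.9  -3.9 452.5] tip155_k [-40.1  -5.3 297.5] tilt 0.3 sidetilt z_y -0.009 x_y -0.023
F_k [-0.29  0.66 -0.03] w 0.0552 j [-0.4   0.23  0.23  1.54 -0.05  1.39  1.71]
bar proj [[120.55290484 154.09079605]
 [132.76118083 264.14948871]
 [145.36505602 358.25001021]]
```

View pics/w1.png

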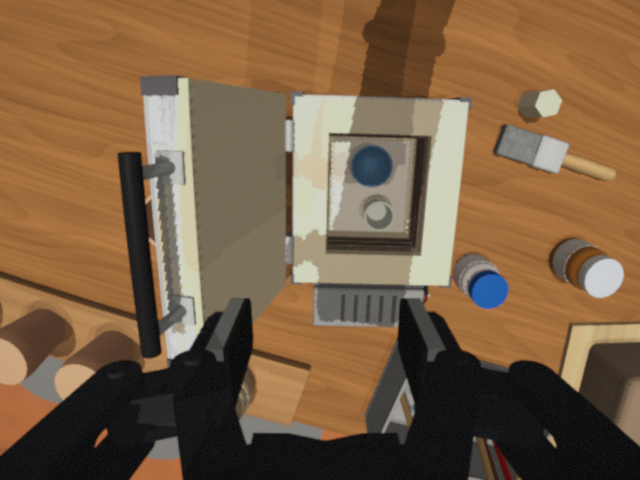

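Call:
apply_moves(dp=[[-0.3,0.03,0],[-0.3,0,0],[-0.3,0,0],[0,0,0]], twist=[[0,0,0.01],[0,0,0],[0,0,0],[0,0,0]], jaw=[90,90,90,90])

```text
clock: 2.4
tcp_pos: [0.6241, -0.0523, 0.5736]
orientation: [1.901, 2.498, -0.027]
contact_force: [-0.9, -0.7, -0.0]
grip_width: 0.0553
```

Run:
```python
from h import *
from bench import r
o,R,M=state(r)
f=r.grab_frame("wrist");cv2.imwrite("pics/w2.png",f["color"][:,:,::-1])
```

```text
t 2.4 tcp_k(mm) [ 83.3  -1.4 451.6] tip155_k [ 85.2  -3.3 296.6] tilt 0.7 sidetilt z_y -0.012 x_y 0.015
F_k [ 0.43 -1.11 -0.03] w 0.0553 j [-0.25  0.3   0.31  1.46 -0.07  1.41  1.9 ]
```

View pics/w2.png

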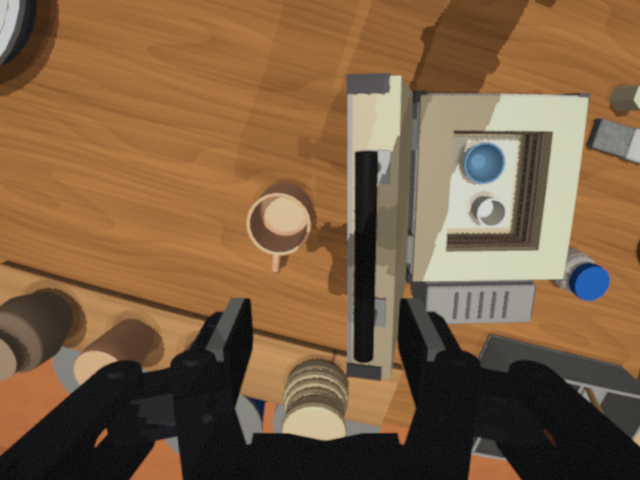

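Call:
apply_moves(dp=[[0.15,0,0],[0,0,0],[0,0,0.28],[0,0,0.28],[0,0,0]], twist=[[0,0,-0.01],[0,0,0],[0,0,0],[0,0,0],[0,0,0]], jaw=[90,90,90,90,90])

```text
clock: 2.95
tcp_pos: [0.6172, -0.022, 0.5052]
orientation: [-1.853, -2.536, 0.017]
contact_force: [-0.5, 1.6, -1.1]
grip_width: 0.0553
```

Run:
```python
from h import *
from bench import r
o,R,M=state(r)
f=r.grab_frame("wrist");cv2.imwrite("pics/w3.png",f["color"][:,:,::-1])
f=r.grab_frame("side");cv2.imwrite("pics/s3.png",cv2.resize(f["color"][60:320,200:540,::-1],None,fx=2,fy=2))
```

```text
t 2.95 tcp_k(mm) [ 52.2   0.5 383.2] tip155_k [ 53.2  -0.9 228.2] tilt 0.4 sidetilt z_y -0.009 x_y -0.024
F_k [-1.66 -0.   -1.07] w 0.0553 j [-0.28  0.31  0.27  1.59 -0.08  1.26  1.89]
```

View pics/w3.png

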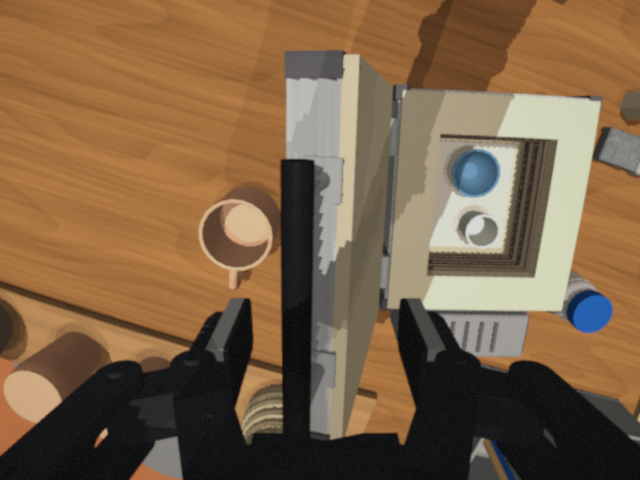

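View pics/s3.png

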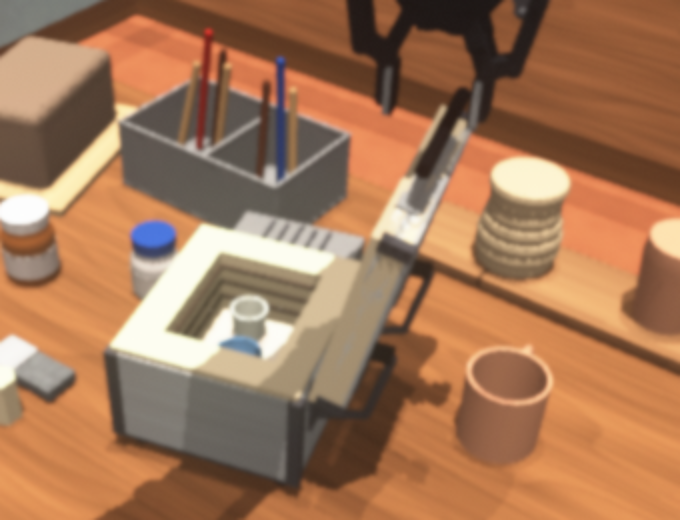

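Call:
apply_moves(dp=[[-0.09,0,0],[0,0,0],[0,0,0.1],[0,0,0.1],[0,0,0]], twist=[[0,0,0.005],[0,0,0],[0,0,0],[0,0,0],[0,0,0]], jaw=[90,90,90,90,90])

```text
clock: 3.55
tcp_pos: [0.6231, -0.0338, 0.4902]
orientation: [1.861, 2.516, -0.001]
contact_force: [-0.0, -0.4, -0.2]
grip_width: 0.0555
```

Run:
```python
from h import *
from bench import r
o,R,M=state(r)
```

```text
t 3.55 tcp_k(mm) [ 65.3   2.8 368.2] tip155_k [ 66.8   3.9 213.2] tilt 0.6 sidetilt z_y 0.007 x_y -0.012
F_k [ 0.33 -0.11 -0.22] w 0.0555 j [-0.26  0.33  0.28  1.6  -0.09  1.22  1.9 ]
```

Call:
apply_moves(dp=[[0,0,0.13],[0,0,0.05],[0.05,0,0],[0.08,0,0],[0.08,0,0],[0.05,0,0],[0,0,0]], twist=[[0,0,0],[0,0,0],[0,-0.01,0],[0,-0.01,0],[0,-0.01,0],[0,0,0],[0,0,0]], jaw=[100,100,100,100,100,100,100])

```text
clock: 4.25
tcp_pos: [0.6138, -0.0022, 0.4675]
orientation: [1.829, 2.47, -0.063]
contact_force: [-0.3, -0.8, 0.1]
grip_width: 0.052
```

Run:
```python
from h import *
from bench import r
o,R,M=state(r)
f=r.grab_frame("wrist");cv2.imwrite("pics/w4.png",f["color"][:,:,::-1])
```

```text
t 4.25 tcp_k(mm) [ 32.3   2.8 345.5] tip155_k [ 44.5   4.1 191. ] tilt 4.5 sidetilt z_y 0.008 x_y -0.011
F_k [ 0.66 -0.46  0.06] w 0.052 j [-0.33  0.32  0.28  1.66 -0.01  1.15  1.8 ]
```

View pics/w4.png

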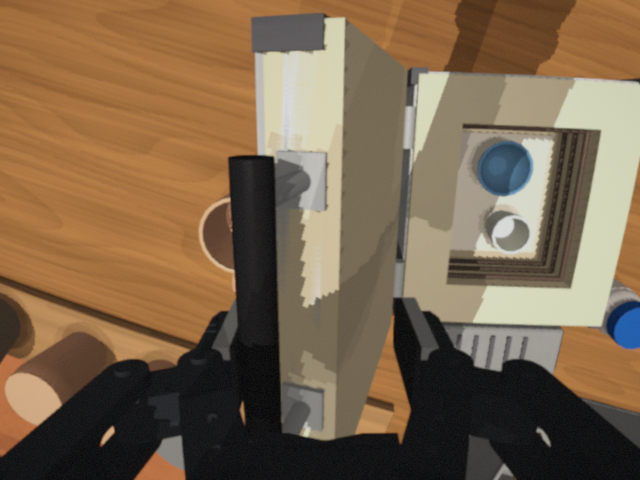

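Call:
apply_moves(dp=[[0.055,0,-0.01],[0.055,0,-0.01],[0.055,0,-0.01],[0.055,0,-0.01],[0.055,0,-0.01],[0.055,0,-0.01],[0.055,0,-0.01],[0.055,0,-0.01],[0.055,0,-0.01],[0.055,0,-0.01]], twist=[[0,-0.005,0],[0,-0.005,0],[0,-0.005,0],[0,-0.005,0],[0,-0.005,0],[0,-0.005,0],[0,-0.005,0],[0,-0.005,0],[0,-0.005,0],[0,-0.005,0]], jaw=[100,100,100,100,100,100,100,100,100,100])

```text
clock: 5.3
tcp_pos: [0.5936, 0.0642, 0.4728]
orientation: [1.776, 2.387, -0.16]
contact_force: [1.2, -0.6, 1.6]
grip_width: 0.0519
```

```bash
cat >> h.py <<'E'
def look(r,name):
    # bar in wrist view -> lid angle from side-camera-free geometry: bar centre ray vs arc
    o,R,M=state(r)
    f=r.grab_frame("wrist");T=f["hand_eye"]
    f["R"]=(R@T[:3,:3]).T; f["t"]=-f["R"]@(R@T[:3,3]+o["tcp_pos"])
    c=np.ascontiguousarray(f["color"][:,:,::-1])
    best=[]
    for q in np.arange(0,1.85,.1):
        d=.218*np.cos(q)-.016*np.sin(q);h=.218*np.sin(q)+.016*np.cos(q)
        a=proj(f,[H-d*KX+h*KZ-.055*KY])[0]
        if 0<=a[0]<640 and 0<=a[1]<480: best.append((round(q,1),a.round().astype(int).tolist()))
    print(best)
    cv2.imwrite(f"pics/w{name}.png",c)
    s=r.grab_frame("side");cv2.imwrite(f"pics/s{name}.png",cv2.resize(s["color"][60:320,160:560,::-1],None,fx=2,fy=2))
E
python3 - <<'E'
from h import *
from bench import r
look(r,5)
E
```

```text
t 5.3 tcp_k(mm) [-37.1   2.1 350.8] tip155_k [ -7.2   3.9 198.7] tilt 11.1 sidetilt z_y 0.012 x_y -0.006
F_k [0.93 0.96 1.58] w 0.0519 j [-0.48  0.29  0.28  1.7   0.13  1.14  1.59]
[(np.float64(1.1), [598, 183]), (np.float64(1.2), [529, 183]), (np.float64(1.3), [448, 183]), (np.float64(1.4), [362, 182]), (np.float64(1.5), [278, 179]), (np.float64(1.6), [203, 176]), (np.float64(1.7), [142, 172]), (np.float64(1.8), [96, 169])]
```

View pics/w5.png

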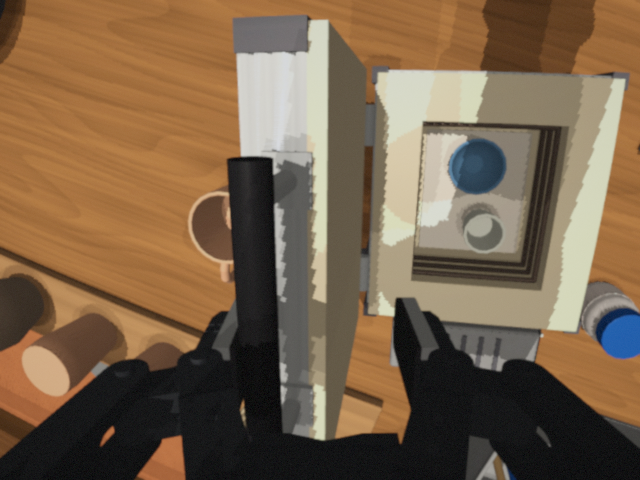

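View pics/s5.png

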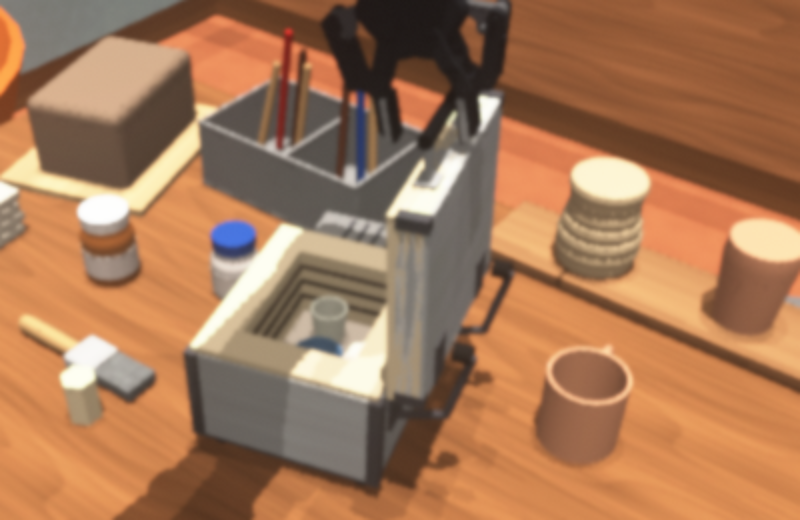

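Call:
apply_moves(dp=[[0.055,0,-0.01],[0.055,0,-0.01],[0.055,0,-0.01],[0.055,0,-0.01],[0.055,0,-0.01],[0.055,0,-0.01],[0.03,0,-0.01]], twist=[[0,-0.01,0],[0,-0.01,0],[0,-0.01,0],[0,-0.01,0],[0,-0.01,0],[0,-0.01,0],[0,-0.01,0]], jaw=[100,100,100,100,100,100,100])

```text
clock: 6.1
tcp_pos: [0.5793, 0.1106, 0.4685]
orientation: [1.695, 2.279, -0.291]
contact_force: [-0.6, 0.5, 0.3]
grip_width: 0.0519
```

Run:
```python
from h import *
from bench import r
look(r,6)
```

```text
t 6.1 tcp_k(mm) [-85.7   1.4 346.5] tip155_k [-32.4   3.1 201. ] tilt 20.1 sidetilt z_y 0.011 x_y -0.005
F_k [-0.61 -0.41  0.28] w 0.0519 j [-0.61  0.28  0.28  1.73  0.3   1.16  1.4 ]
[(np.float64(0.9), [637, 183]), (np.float64(1.0), [579, 184]), (np.float64(1.1), [507, 184]), (np.float64(1.2), [426, 183]), (np.float64(1.3), [343, 181]), (np.float64(1.4), [265, 178]), (np.float64(1.5), [197, 175]), (np.float64(1.6), [143, 171]), (np.float64(1.7), [103, 167]), (np.float64(1.8), [74, 163])]
```

View pics/w6.png

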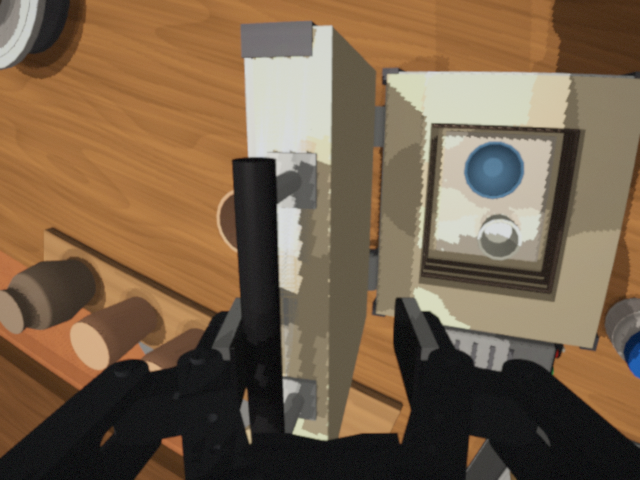

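Call:
apply_moves(dp=[[0.05,0,-0.01],[0.05,0,-0.01],[0.05,0,-0.01],[0,0,0]], twist=[[0,0,0],[0,0,0],[0,0,0],[0,0,0]], jaw=[100,100,100,100])

```text
clock: 6.6
tcp_pos: [0.5739, 0.129, 0.4659]
orientation: [1.695, 2.279, -0.289]
contact_force: [-0.1, 0.5, 1.4]
grip_width: 0.052
```

Run:
```python
from h import *
from bench import r
look(r,7)
```

```text
t 6.6 tcp_k(mm) [-104.9    1.4  343.9] tip155_k [-51.7   3.2 198.3] tilt 20.1 sidetilt z_y 0.012 x_y -0.005
F_k [-0.48  0.01  1.36] w 0.052 j [-0.63  0.29  0.27  1.73  0.3   1.17  1.37]
[(np.float64(0.8), [620, 177]), (np.float64(0.9), [570, 179]), (np.float64(1.0), [507, 180]), (np.float64(1.1), [432, 180]), (np.float64(1.2), [352, 180]), (np.float64(1.3), [273, 178]), (np.float64(1.4), [201, 176]), (np.float64(1.5), [140, 173]), (np.float64(1.6), [93, 170]), (np.float64(1.7), [59, 166]), (np.float64(1.8), [36, 162])]
```

View pics/w7.png

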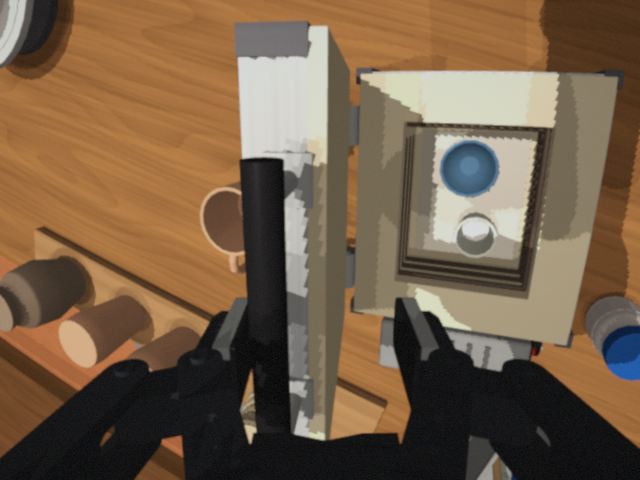

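Call:
apply_moves(dp=[[0,0,0],[0,0,0],[0,0,0],[0,0,0]], twist=[[0,0,0],[0,0,0],[0,0,0],[0,0,0]], jaw=[100,100,100,100])

```text
clock: 7.1
tcp_pos: [0.5743, 0.127, 0.4661]
orientation: [1.698, 2.277, -0.29]
contact_force: [-0.9, 0.1, -0.3]
grip_width: 0.0523
```

Run:
```python
from h import *
from bench import r
look(r,8)
```

```text
t 7.1 tcp_k(mm) [-102.8    1.2  344.1] tip155_k [-49.5   2.9 198.6] tilt 20.1 sidetilt z_y 0.011 x_y -0.002
F_k [-0.31 -0.87 -0.27] w 0.0523 j [-0.63  0.29  0.27  1.73  0.3   1.17  1.37]
[(np.float64(0.8), [626, 177]), (np.float64(0.9), [577, 179]), (np.float64(1.0), [514, 181]), (np.float64(1.1), [440, 182]), (np.float64(1.2), [359, 181]), (np.float64(1.3), [280, 180]), (np.float64(1.4), [207, 177]), (np.float64(1.5), [146, 174]), (np.float64(1.6), [98, 171]), (np.float64(1.7), [63, 168]), (np.float64(1.8), [40, 164])]
```

View pics/w8.png

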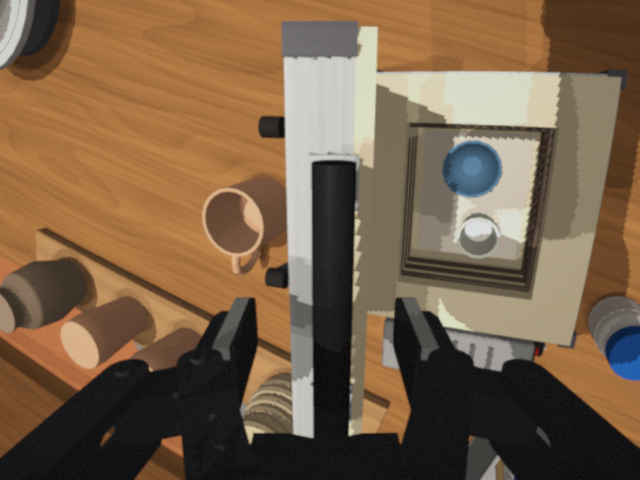

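Call:
apply_moves(dp=[[0.06,0,-0.02],[0.06,0,-0.02],[0.06,0,-0.02],[0.06,0,-0.02],[0.06,0,-0.02]], twist=[[0,-0.017,0],[0,-0.017,0],[0,-0.017,0],[0,-0.017,0],[0,-0.017,0]], jaw=[100,100,100,100,100])

```text
clock: 7.7
tcp_pos: [0.5637, 0.1621, 0.4626]
orientation: [1.605, 2.14, -0.427]
contact_force: [0.5, 0.4, 0.6]
grip_width: 0.0517
```

Run:
```python
from h import *
from bench import r
look(r,9)
```

```text
t 7.7 tcp_k(mm) [-139.5    0.9  340.6] tip155_k [-60.5   2.5 207.3] tilt 30.7 sidetilt z_y 0.01 x_y 0.004
F_k [-0.25  0.62  0.6 ] w 0.0517 j [-0.74  0.31  0.28  1.74  0.47  1.24  1.2 ]
[(np.float64(0.8), [615, 179]), (np.float64(0.9), [553, 179]), (np.float64(1.0), [480, 179]), (np.float64(1.1), [404, 178]), (np.float64(1.2), [329, 176]), (np.float64(1.3), [262, 173]), (np.float64(1.4), [205, 170]), (np.float64(1.5), [161, 167]), (np.float64(1.6), [127, 163]), (np.float64(1.7), [104, 160]), (np.float64(1.8), [90, 157])]
```

View pics/w9.png

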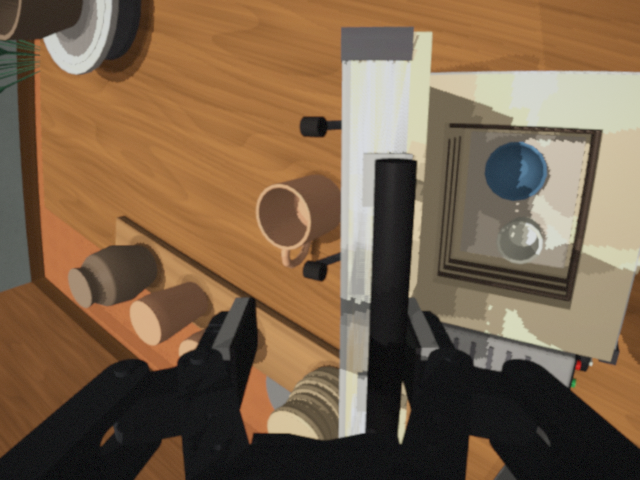

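View pics/s9.png

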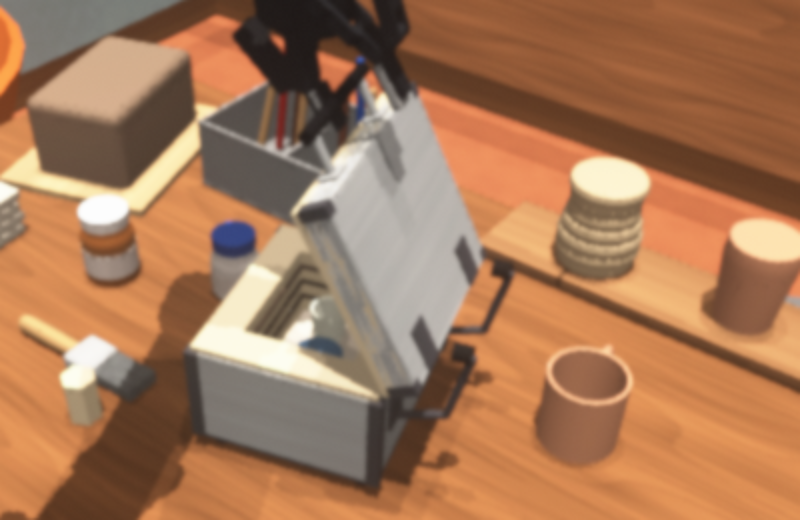

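```bash
cat >> h.py <<'E'
def target(q,th,a=20,b=147):
    d=218*np.cos(q)-16*np.sin(q);h=218*np.sin(q)+16*np.cos(q)
    xt=np.array([-np.cos(th),-np.sin(th)]);zt=np.array([np.sin(th),-np.cos(th)])
    return np.array([-d,h])-a*xt-b*zt,xt,zt
def lidq(r,b=147):
    "q of lid for which bar rests on lower finger at present pose"
    from scipy.spatial.transform import Rotation as Ro
    o=r.get_obs();A=np.stack([KX,KY,KZ])@Ro.from_rotvec(o["orientation"]).as_matrix()
    k=np.stack([KX,KY,KZ])@(o["tcp_pos"]-H)*1e3
    th=np.arctan2(A[0,2],-A[2,2]);a=o["grip_width"]*500-6
    qs=np.linspace(-.2,1.8,2001)
    xt=np.array([-np.cos(th),-np.sin(th)])
    bar=np.stack([-(218*np.cos(qs)-16*np.sin(qs)),218*np.sin(qs)+16*np.cos(qs)],1)
    e=(bar-k[[0,2]])@xt-a
    i=np.argmin(abs(e)); q=qs[i]
    zt=np.array([np.sin(th),-np.cos(th)])
    return q,th,a,(bar[i]-k[[0,2]])@zt,k,A
def plan(r,qend,thend,n):
    q0,th0,a,b0,k,A=lidq(r);print("q0 %.3f th0 %.1f a %.1f b %.1f"%(q0,np.degrees(th0),a,b0))
    p=k[[0,2]];th=th0
    for i in range(1,n+1):
        s=i/n;q1=q0+(qend-q0)*s;t1=th0+(thend-th0)*s;b=b0+(147-b0)*s
        P,_,_=target(q1,t1,a,b)
        d=P-p;xt=np.array([-np.cos(th),-np.sin(th)]);zt=np.array([np.sin(th),-np.cos(th)])
        print("q %.2f dp [%.3f,0,%.3f] tw %.4f"%(q1,d@xt/120,d@zt/120,-np.degrees(t1-th)/120))
        p=P;th=t1
E
python3 - <<'E'
from h import *
from bench import r
plan(r,.85,np.radians(39),8)
E
```

```text
q0 1.108 th0 30.6 a 20.0 b 148.3
q 1.08 dp [0.081,0,-0.009] tw -0.0088
q 1.04 dp [0.081,0,-0.008] tw -0.0088
q 1.01 dp [0.081,0,-0.007] tw -0.0088
q 0.98 dp [0.081,0,-0.007] tw -0.0088
q 0.95 dp [0.081,0,-0.006] tw -0.0088
q 0.91 dp [0.081,0,-0.005] tw -0.0088
q 0.88 dp [0.081,0,-0.004] tw -0.0088
q 0.85 dp [0.081,0,-0.003] tw -0.0088
```

Call:
apply_moves(dp=[[0,0,0],[0,0,0],[0.02,0,0],[0.05,0,-0.005],[0.07,0,-0.007],[0.07,0,-0.007],[0.07,0,-0.007],[0.07,0,-0.006],[0.07,0,-0.005],[0.07,0,-0.005]], twist=[[0,0,0],[0,0,0],[0,0,0],[0,-0.009,0],[0,-0.009,0],[0,-0.009,0],[0,-0.009,0],[0,-0.009,0],[0,-0.009,0],[0,-0.009,0]], jaw=[100,100,100,100,100,100,100,100,100,100])

```text
clock: 8.8
tcp_pos: [0.5484, 0.2154, 0.432]
orientation: [1.529, 2.036, -0.522]
contact_force: [-0.5, 1.5, -0.6]
grip_width: 0.0519
```

Run:
```python
from h import *
from bench import r
look(r,10)
plan(r,.6,np.radians(47),8)
```

```text
t 8.8 tcp_k(mm) [-195.     1.2  310. ] tip155_k [-98.3   2.9 188.8] tilt 38.6 sidetilt z_y 0.011 x_y 0.006
F_k [-1.62 -0.05 -0.6 ] w 0.0519 j [-0.85  0.37  0.28  1.76  0.57  1.29  1.04]
[(np.float64(0.6), [612, 176]), (np.float64(0.7), [554, 177]), (np.float64(0.8), [484, 178]), (np.float64(0.9), [408, 177]), (np.float64(1.0), [332, 176]), (np.float64(1.1), [261, 174]), (np.float64(1.2), [200, 172]), (np.float64(1.3), [151, 169]), (np.float64(1.4), [114, 166]), (np.float64(1.5), [88, 162]), (np.float64(1.6), [71, 159]), (np.float64(1.7), [62, 156]), (np.float64(1.8), [58, 153])]
q0 0.912 th0 38.5 a 20.1 b 146.3
q 0.87 dp [0.093,0,-0.008] tw -0.0088
q 0.83 dp [0.094,0,-0.007] tw -0.0088
q 0.80 dp [0.094,0,-0.005] tw -0.0088
q 0.76 dp [0.094,0,-0.004] tw -0.0088
q 0.72 dp [0.094,0,-0.003] tw -0.0088
q 0.68 dp [0.094,0,-0.001] tw -0.0088
q 0.64 dp [0.094,0,0.000] tw -0.0088
q 0.60 dp [0.094,0,0.002] tw -0.0088
```

View pics/w10.png

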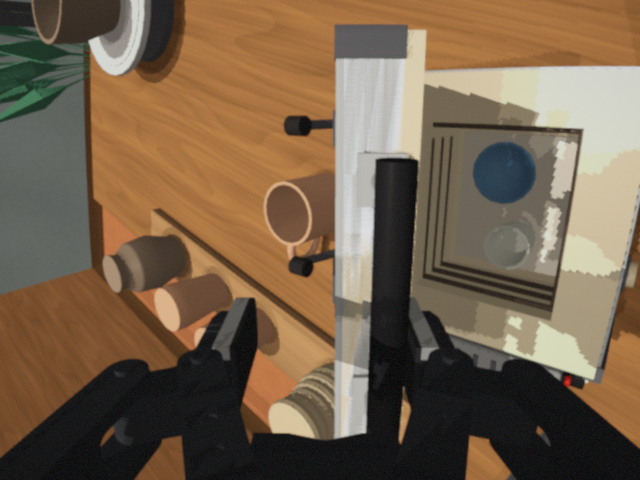

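Call:
apply_moves(dp=[[0.07,0,-0.006],[0.07,0,-0.005],[0.07,0,-0.004],[0.07,0,-0.004],[0.07,0,-0.003],[0.07,0,-0.002],[0.07,0,-0.001],[0.07,0,0],[0.07,0,0],[0.07,0,0.001]], twist=[[0,-0.008,0],[0,-0.008,0],[0,-0.008,0],[0,-0.008,0],[0,-0.008,0],[0,-0.008,0],[0,-0.008,0],[0,-0.008,0],[0,-0.008,0],[0,-0.008,0]], jaw=[100,100,100,100,100,100,100,100,100,100])

```text
clock: 9.9
tcp_pos: [0.5295, 0.2819, 0.3719]
orientation: [1.426, 1.9, -0.634]
contact_force: [0.4, 0.8, -0.2]
grip_width: 0.0518
```

Run:
```python
from h import *
from bench import r
look(r,11)
plan(r,.3,np.radians(56),12)
```

```text
t 9.9 tcp_k(mm) [-264.1    1.7  249.9] tip155_k [-147.3    3.4  148. ] tilt 48.9 sidetilt z_y 0.011 x_y 0.006
F_k [-0.68  0.62 -0.22] w 0.0518 j [-0.97  0.51  0.28  1.76  0.65  1.35  0.85]
[(np.float64(0.2), [635, 168]), (np.float64(0.3), [597, 171]), (np.float64(0.4), [546, 173]), (np.float64(0.5), [483, 175]), (np.float64(0.6), [410, 176]), (np.float64(0.7), [332, 176]), (np.float64(0.8), [256, 176]), (np.float64(0.9), [188, 175]), (np.float64(1.0), [131, 173]), (np.float64(1.1), [86, 170]), (np.float64(1.2), [54, 167]), (np.float64(1.3), [32, 164]), (np.float64(1.4), [20, 161]), (np.float64(1.5), [14, 158]), (np.float64(1.6), [13, 155]), (np.float64(1.7), [17, 151]), (np.float64(1.8), [25, 148])]
q0 0.613 th0 48.9 a 20.0 b 144.9
q 0.59 dp [0.061,0,-0.001] tw -0.0050
q 0.56 dp [0.060,0,-0.000] tw -0.0050
q 0.53 dp [0.060,0,0.000] tw -0.0050
q 0.51 dp [0.060,0,0.001] tw -0.0050
q 0.48 dp [0.060,0,0.002] tw -0.0050
q 0.46 dp [0.060,0,0.003] tw -0.0050
q 0.43 dp [0.060,0,0.003] tw -0.0050
q 0.40 dp [0.060,0,0.004] tw -0.0050
q 0.38 dp [0.060,0,0.005] tw -0.0050
q 0.35 dp [0.059,0,0.006] tw -0.0050
q 0.33 dp [0.059,0,0.006] tw -0.0050
q 0.30 dp [0.059,0,0.007] tw -0.0050
```

View pics/w11.png

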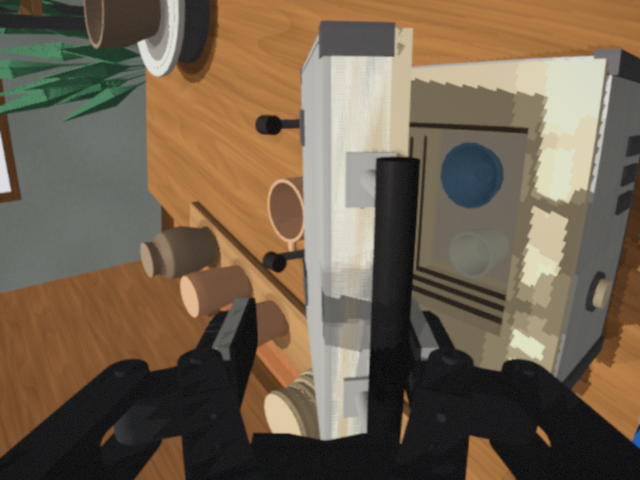

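View pics/s11.png

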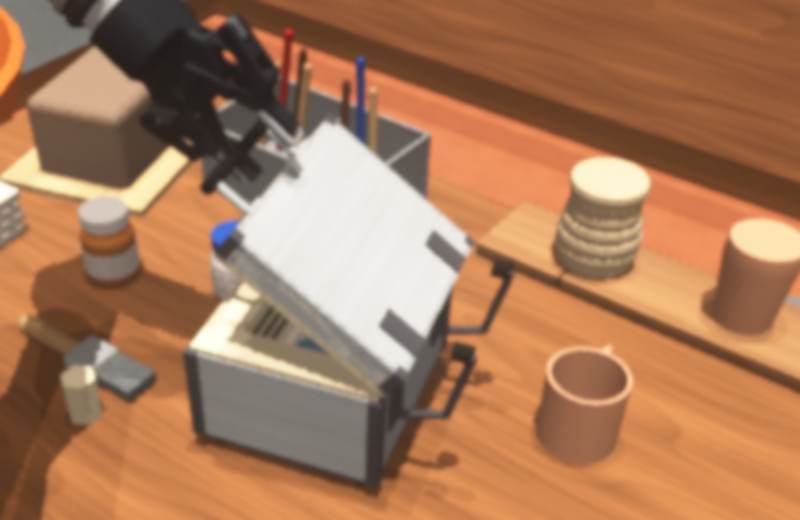

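Call:
apply_moves(dp=[[0.06,0,-0.001],[0.06,0,0],[0.06,0,0],[0.06,0,0.001],[0.06,0,0.002],[0.06,0,0.003],[0.06,0,0.003],[0.06,0,0.004],[0.06,0,0.005],[0.06,0,0.006],[0.05,0,0.006]], twist=[[0,-0.005,0],[0,-0.005,0],[0,-0.005,0],[0,-0.005,0],[0,-0.005,0],[0,-0.005,0],[0,-0.005,0],[0,-0.005,0],[0,-0.005,0],[0,-0.005,0],[0,-0.005,0]], jaw=[100,100,100,100,100,100,100,100,100,100,100])

```text
clock: 11.1
tcp_pos: [0.5166, 0.3278, 0.3023]
orientation: [1.355, 1.802, -0.709]
contact_force: [-0.6, 0.5, -3.1]
grip_width: 0.052
```

Run:
```python
from h import *
from bench import r
look(r,12)
plan(r,.05,np.radians(63),12)
```

```text
t 11.1 tcp_k(mm) [-311.8    2.2  180.3] tip155_k [-183.1    3.5   93.8] tilt 56.1 sidetilt z_y 0.008 x_y 0.007
F_k [-0.65 -0.45 -3.11] w 0.052 j [-1.04  0.65  0.27  1.74  0.68  1.38  0.72]
[(np.float64(0.0), [565, 165]), (np.float64(0.1), [524, 168]), (np.float64(0.2), [471, 172]), (np.float64(0.3), [405, 175]), (np.float64(0.4), [329, 178]), (np.float64(0.5), [249, 179]), (np.float64(0.6), [172, 180]), (np.float64(0.7), [102, 180]), (np.float64(0.8), [46, 179]), (np.float64(0.9), [3, 177])]
q0 0.312 th0 56.1 a 19.8 b 145.5
q 0.29 dp [0.051,0,0.006] tw -0.0048
q 0.27 dp [0.051,0,0.006] tw -0.0048
q 0.25 dp [0.051,0,0.007] tw -0.0048
q 0.22 dp [0.051,0,0.007] tw -0.0048
q 0.20 dp [0.051,0,0.008] tw -0.0048
q 0.18 dp [0.051,0,0.008] tw -0.0048
q 0.16 dp [0.050,0,0.009] tw -0.0048
q 0.14 dp [0.050,0,0.009] tw -0.0048
q 0.12 dp [0.050,0,0.010] tw -0.0048
q 0.09 dp [0.050,0,0.010] tw -0.0048
q 0.07 dp [0.050,0,0.010] tw -0.0048
q 0.05 dp [0.050,0,0.011] tw -0.0048
```

View pics/w12.png

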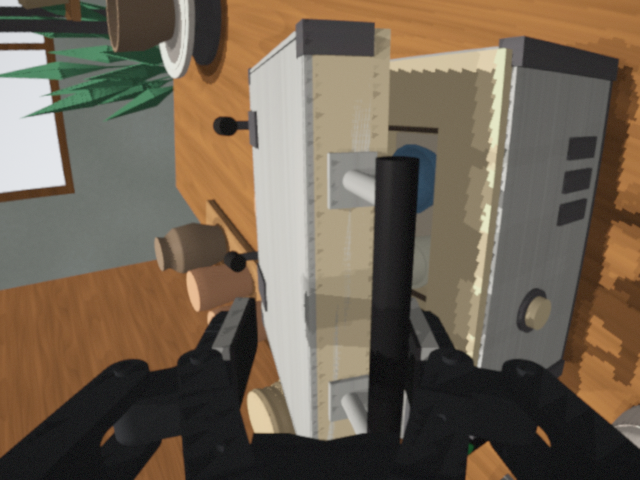

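View pics/s12.png

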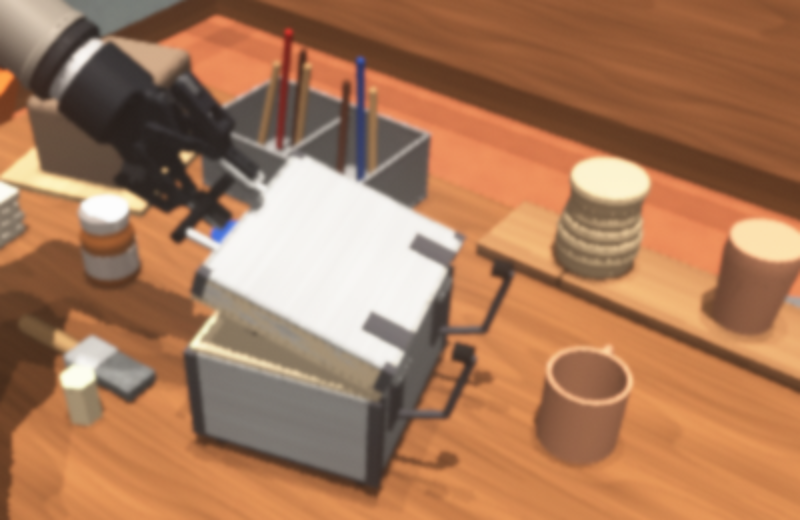

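Call:
apply_moves(dp=[[0.04,0,0.005],[0.04,0,0.005],[0.04,0,0.005],[0.04,0,0.006],[0.04,0,0.006],[0.04,0,0.006],[0.04,0,0.007],[0.04,0,0.007],[0.04,0,0.008],[0.04,0,0.008]], twist=[[0,-0.004,0],[0,-0.004,0],[0,-0.004,0],[0,-0.004,0],[0,-0.004,0],[0,-0.004,0],[0,-0.004,0],[0,-0.004,0],[0,-0.004,0],[0,-0.004,0]], jaw=[100,100,100,100,100,100,100,100,100,100])

```text
clock: 12.2
tcp_pos: [0.5113, 0.347, 0.2541]
orientation: [1.303, 1.731, -0.759]
contact_force: [-0.4, -0.1, -2.4]
grip_width: 0.052
```

Run:
```python
from h import *
from bench import r
look(r,13)
plan(r,.0,np.radians(63),10)
f=load("top0.npz");P=pts(f);M=np.stack([KX,KY,KZ])
for n,(u,v) in dict(slip=(213,178),glaze=(137,208),post=(217,304),brush=(220,276)).items(): print(n,np.round(M@(P[v,u]-H)*1e3))
```

```text
t 12.2 tcp_k(mm) [-331.7    2.6  132.1] tip155_k [-195.8    3.6   57.5] tilt 61.2 sidetilt z_y 0.007 x_y 0.008
F_k [ 0.01 -0.42 -2.42] w 0.052 j [-1.08  0.76  0.28  1.72  0.69  1.4   0.65]
[(np.float64(0.0), [476, 170]), (np.float64(0.1), [417, 174]), (np.float64(0.2), [345, 178]), (np.float64(0.3), [265, 181]), (np.float64(0.4), [181, 183]), (np.float64(0.5), [103, 185]), (np.float64(0.6), [36, 185])]
q0 0.130 th0 61.2 a 19.9 b 145.4
q 0.12 dp [0.026,0,0.005] tw -0.0015
q 0.10 dp [0.026,0,0.006] tw -0.0015
q 0.09 dp [0.026,0,0.006] tw -0.0015
q 0.08 dp [0.026,0,0.006] tw -0.0015
q 0.07 dp [0.026,0,0.006] tw -0.0015
q 0.05 dp [0.026,0,0.006] tw -0.0015
q 0.04 dp [0.026,0,0.007] tw -0.0015
q 0.03 dp [0.026,0,0.007] tw -0.0015
q 0.01 dp [0.026,0,0.007] tw -0.0015
q 0.00 dp [0.026,0,0.007] tw -0.0015
slip [-245.  118.  -47.]
glaze [-388.   98.  -37.]
post [-298. -104.  -73.]
brush [-285.  -53. -101.]
```

View pics/w13.png

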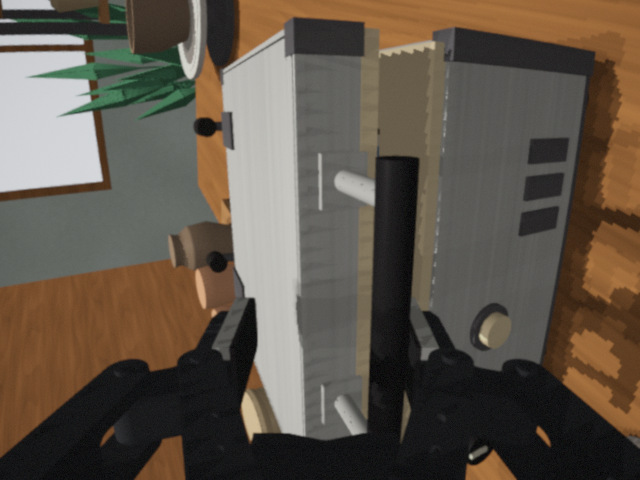

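View pics/s13.png

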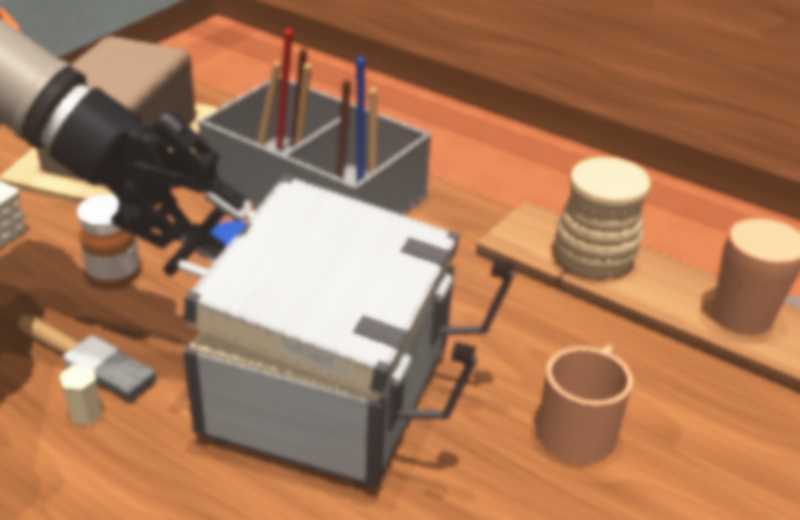

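Call:
apply_moves(dp=[[0.026,0,0.005],[0.026,0,0.005],[0.026,0,0.006],[0.026,0,0.006],[0.026,0,0.006],[0.026,0,0.006],[0.022,0,0.006],[0.02,0,0.005]], twist=[[0,-0.002,0],[0,-0.002,0],[0,-0.002,0],[0,-0.002,0],[0,-0.002,0],[0,-0.002,0],[0,0,0],[0,0,0]], jaw=[100,100,100,100,100,100,100,100])

```text
clock: 13.1
tcp_pos: [0.5098, 0.3536, 0.2287]
orientation: [1.287, 1.71, -0.773]
contact_force: [-0.2, -0.4, -2.1]
grip_width: 0.0517
```

Run:
```python
from h import *
from bench import r
look(r,14)
print(lidq(r)[:4])
```

```text
t 13.1 tcp_k(mm) [-338.5    3.   106.7] tip155_k [-200.6    4.    35.8] tilt 62.8 sidetilt z_y 0.007 x_y 0.009
F_k [ 0.3  -0.33 -2.09] w 0.0517 j [-1.08  0.8   0.28  1.71  0.7   1.4   0.62]
[(np.float64(0.0), [412, 172]), (np.float64(0.1), [343, 176]), (np.float64(0.2), [262, 180]), (np.float64(0.3), [176, 184]), (np.float64(0.4), [93, 187]), (np.float64(0.5), [19, 188])]
(np.float64(0.025999999999999995), np.float64(1.0956530379836387), 20.094046010774143, np.float64(146.52566382405445))
```

View pics/w14.png

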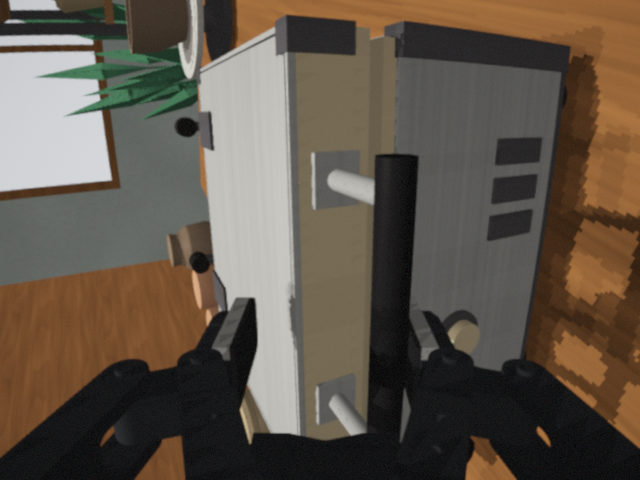

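Call:
apply_moves(dp=[[0.016,0,0.004],[0.016,0,0.004],[0.014,0,0.004],[0.012,0,0.003],[0.01,0,0.003],[0.01,0,0.003]], twist=[[0,0,0],[0,0,0],[0,0,0],[0,0,0],[0,0,0],[0,0,0]], jaw=[100,100,100,100,100,100])

```text
clock: 13.8
tcp_pos: [0.5101, 0.3557, 0.2199]
orientation: [1.287, 1.707, -0.771]
contact_force: [-0.0, 0.2, -0.4]
grip_width: 0.0515
```

Run:
```python
from h import *
from bench import r
look(r,15)
print(lidq(r)[:4])
```

```text
t 13.8 tcp_k(mm) [-340.4    3.8   97.9] tip155_k [-202.4    5.    27.2] tilt 62.8 sidetilt z_y 0.008 x_y 0.011
F_k [-0.17  0.03 -0.4 ] w 0.0515 j [-1.08  0.82  0.28  1.71  0.69  1.39  0.61]
[(np.float64(0.0), [384, 170]), (np.float64(0.1), [311, 174]), (np.float64(0.2), [227, 179]), (np.float64(0.3), [139, 183]), (np.float64(0.4), [56, 186])]
(np.float64(-0.017000000000000015), np.float64(1.0967681424650968), 20.117284244537668, np.float64(147.75428591853813))
```

View pics/w15.png

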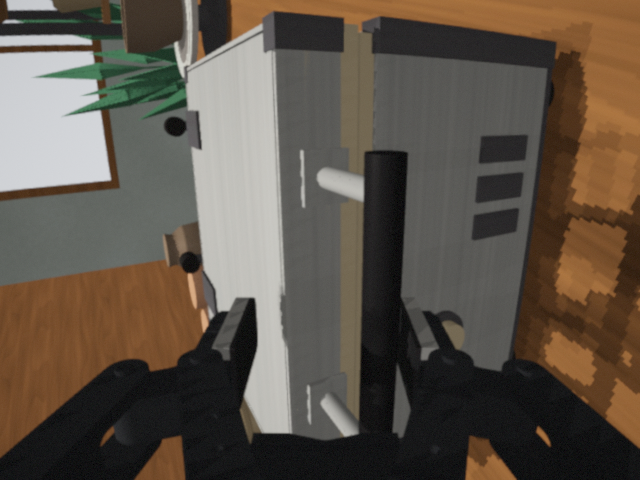

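View pics/s15.png

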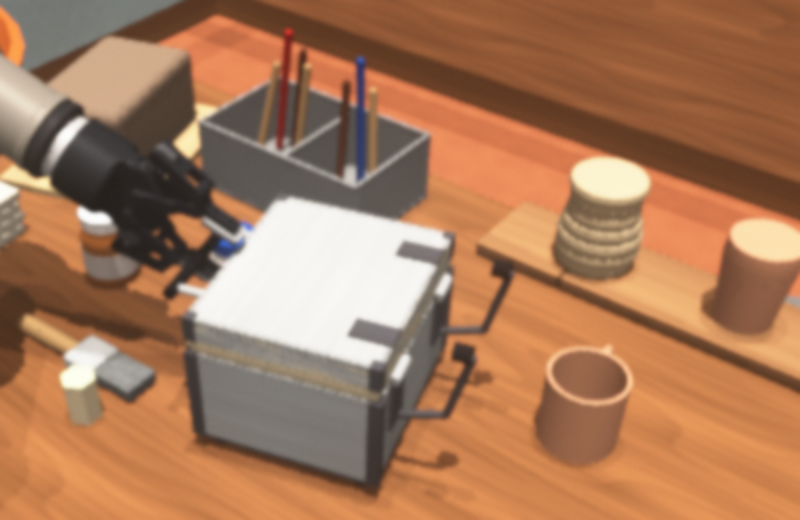

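Call:
apply_moves(dp=[[0.03,0,0.003],[0.03,0,0],[0.02,0,0],[0,0,0]], twist=[[0,0,0],[0,0,0],[0,0,0],[0,0,0]], jaw=[100,100,100,100])

```text
clock: 14.3
tcp_pos: [0.5089, 0.3601, 0.2104]
orientation: [1.287, 1.708, -0.771]
contact_force: [1.2, -0.2, 0.8]
grip_width: 0.0519
```

Run:
```python
from h import *
from bench import r
look(r,16)
print(lidq(r)[:4])
```

```text
t 14.3 tcp_k(mm) [-345.     3.9   88.4] tip155_k [-207.     5.1   17.6] tilt 62.8 sidetilt z_y 0.008 x_y 0.01
F_k [0.52 1.05 0.78] w 0.0519 j [-1.09  0.84  0.27  1.7   0.69  1.38  0.61]
[(np.float64(0.0), [347, 170]), (np.float64(0.1), [271, 175]), (np.float64(0.2), [186, 180]), (np.float64(0.3), [98, 184]), (np.float64(0.4), [18, 187])]
(np.float64(-0.066), np.float64(1.096873795424152), 19.998789152335963, np.float64(152.05774645373657))
```

View pics/w16.png

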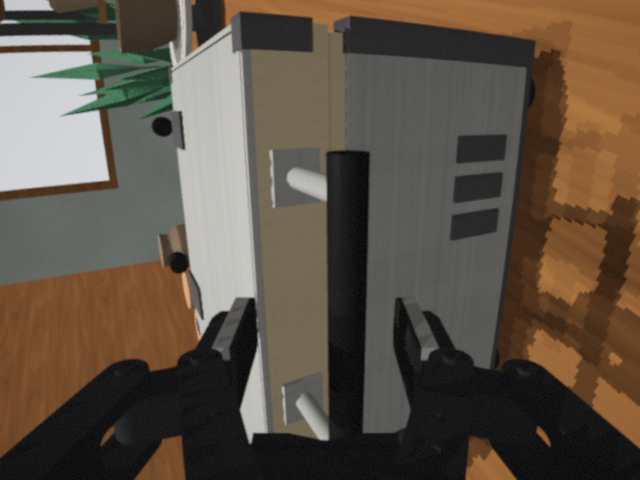

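Call:
apply_moves(dp=[[0,0,-0.1],[0,0,-0.2],[0,0,-0.25],[0,0,-0.25],[0,0,-0.25],[0,0,-0.25],[0,0,-0.1],[0,0,0],[0,0,0],[0,0,0]], twist=[[0,0,0],[0,0,0],[0,0,0],[0,0,0],[0,0,0],[0,0,0],[0,0,0],[0,0,0],[0,0,0],[0,0,0]], jaw=[100,100,100,100,100,100,100,100,100,100])

```text
clock: 15.4
tcp_pos: [0.463, 0.5096, 0.2925]
orientation: [1.289, 1.707, -0.773]
contact_force: [-0.0, -0.2, -0.7]
grip_width: 0.0518
```

Run:
```python
from h import *
from bench import r
state(r)
t=r.grab_frame("top");s=r.grab_frame("side")
cv2.imwrite("pics/t17.png",t["color"][:,:,::-1]);cv2.imwrite("pics/s17.png",s["color"][:,:,::-1])
P=pts(t);z=P[...,2];a=np.array([H-.088*KX+.0*KY+.033*KZ]+[H-u*KX+v*KY+.033*KZ for u in(.02,.165) for v in(-.08,.08)])
for X in a:
    u,v=proj(t,[X])[0].round().astype(int);print(u,v,z[v,u].round(4))
```

```text
t 15.4 tcp_k(mm) [-501.4    1.9  170.5] tip155_k [-363.4    2.7   99.7] tilt 62.8 sidetilt z_y 0.005 x_y 0.011
F_k [ 0.19 -0.09 -0.69] w 0.0518 j [-1.21  0.83  0.24  1.44  0.59  1.69  0.69]
312 209 0.1576
364 244 0.1549
338 153 0.1569
279 268 0.1584
255 176 0.1562
```

View pics/t17.png

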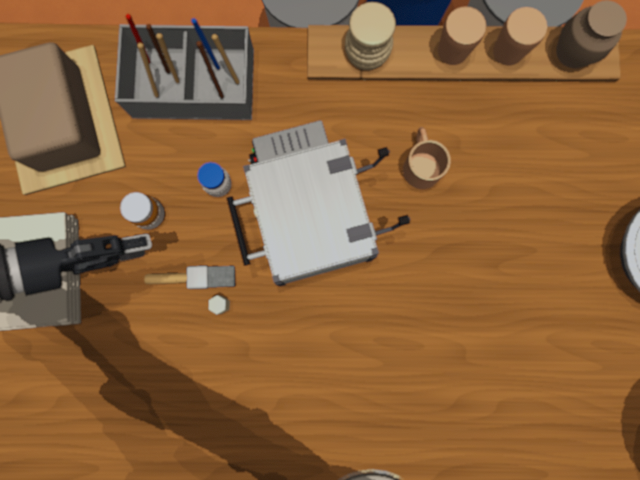

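View pics/s17.png

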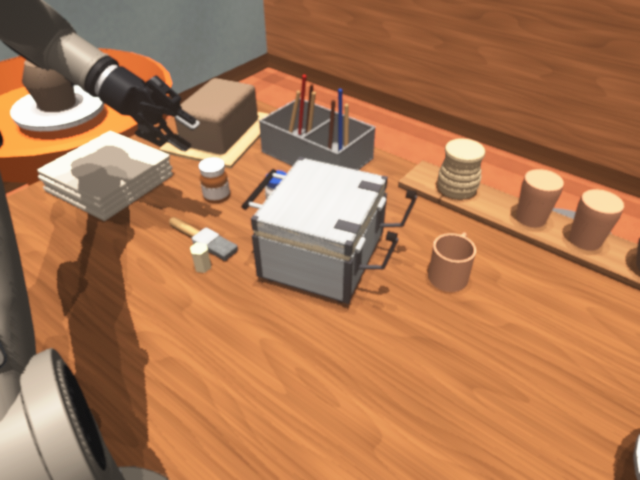

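The top view shows the lid flat: its top reads 0.155–0.158 m at five points, against 0.155 expected. The handle is at (240,230), the hand is clear, and the jars, mug, post and brush are where they were at the start.

```bash
python3 -c "
from bench import r
print(r.hand_in())"
```

```text
the job is handed in; nothing more can be done
None
```

The kiln lid is fully shut, the hand is clear of it, and the job is handed in at about 15.5 s on the clock.

- **What I did:** I placed the half-open fingers either side of the bar without gripping. The rear finger pushed the lid past balance to about 1.31 rad, where it began to fall on its own. The front finger caught the bar from beneath at about 1.1 rad. I then lowered the lid over about 5 s, tilting the hand so that finger stayed beneath the bar. Once the load on the finger was gone, I dropped it clear and drew the hand back.
- **Lid check:** the lid top reads 0.155–0.158 m at five points, against 0.155 m expected for fully shut. In the last wrist picture the bar lay exactly at its shut position.
- **Forces:** readings between moves were never above about 3 N.
- **Bench check:** in the final pictures the jars, mug, post and brush look unmoved.
- **Not checked:** with the lid shut, the ware inside can no longer be seen. The bowl and cup looked in place in the last view before it closed, and the fingers never entered the kiln.

No checks failed. Early positioning moves over- and undershot by up to 16 mm, but I corrected those before touching the bar.

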